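# Find the stamped transit case and send it to the dispatch lane

### The job

One of the two grey cases has a stamp on its underside. Tip the left case over towards the robot (left as the robot sees it) so that it lies on its near face with its underside showing, then tip the right case over in the same way. Then push the stamped case, lying as it is, sideways along the bench until it lies wholly on the black dispatch lane; never lift a case off the bench, leave the other one lying where it was tipped, and do not disturb the bottle, cup and wrench.

Things in the scene. Friction and masses are not known exactly. Their poses are not given: they have to be found in the camera images.
- case_marked: The marked case: closed grey plastic box with a black lid seam, 80 (x) by 110 (y) by 150 mm high, 0.3 to 0.55 kg, standing upright at the start. Origin: centre of its underside; own z points to its top, own -x is its near face. Its underside bears a black stamp: a ring 74 mm across with a bar through it. Upright, both cases look alike; either may be left or right.
- case_blank: The unmarked case: closed grey plastic box with a black lid seam, 80 (x) by 110 (y) by 150 mm high, 0.3 to 0.55 kg, standing upright at the start. Origin: centre of its underside; own z points to its top, own -x is its near face. Its underside is bare. Upright, both cases look alike; either may be left or right.
- lane: The dispatch lane: a flat black rubber runner on the bench between the two cases, 360 mm long (x) by 160 mm wide (y) including a 6 mm aluminium edge strip on each long side, flush with the bench to 2 mm and no obstacle. Origin: its centre.
- case_marked_mid (a point): Centre of the marked case (75 mm above its underside).
- case_marked_heel (a point): Middle of the marked case's near bottom edge, about which it tips towards the robot; it stays on the bench.
- case_marked_toe (a point): Middle of the marked case's far bottom edge; 80 mm above the bench when the case lies on its near face. Pulled towards the robot within 25 mm of the top of its far face (about 2 N; lower down it slides instead) the case pivots on its near bottom edge and past about 30 degrees falls by itself onto its near face.
- case_blank_mid (a point): Centre of the unmarked case (75 mm above its underside).
- case_blank_heel (a point): Middle of the unmarked case's near bottom edge, about which it tips towards the robot; it stays on the bench.
- case_blank_toe (a point): Middle of the unmarked case's far bottom edge; 80 mm above the bench when the case lies on its near face. Pulled towards the robot within 25 mm of the top of its far face (about 2 N; lower down it slides instead) the case pivots on its near bottom edge and past about 30 degrees falls by itself onto its near face.
- bottle: White sample bottle, 66 mm across, 150 mm tall, standing beyond the far end of the lane; origin under its centre. A bystander.
- cup: Small white open cup, 56 mm across, 45 mm tall, standing beyond the left case; origin under its centre. A bystander.
- wrench: Steel wrench lying crosswise on the bench beyond the right case; origin near its middle. A bystander.
Not all that is in view belongs to the job. What is shaped like the case_marked but green is not meant. Leave any pink look-alike of the case_blank alone.

How it is judged:
On the way, in this order (a step that is already met when the one before it is completed fails the run):
1. the left case lies tipped over on its near face while the right one still stands upright ((((height (world z) of case_marked_toe above 0.068 m and height (world z) of case_marked_heel below 0.02 m) and world y of case_marked above 0.05 m and angle between case_blank's own z axis and vertical below 0.06 rad) or ((height (world z) of case_blank_toe above 0.068 m and height (world z) of case_blank_heel below 0.02 m) and world y of case_blank above 0.05 m and angle between case_marked's own z axis and vertical below 0.06 rad))), for 0.2 s.
2. both cases lie tipped over on their near faces (height (world z) of each of case_marked_toe, case_blank_toe above 0.068 m and height (world z) of each of case_marked_heel, case_blank_heel below 0.02 m), for 0.2 s.
3. the stamped case lies wholly on the lane (y of case_marked_mid in the frame of lane between -0.025 and 0.025 m and x of case_marked_mid in the frame of lane between -0.11 and 0.11 m and height (world z) of case_marked_toe above 0.068 m and height (world z) of case_marked_heel below 0.02 m), for 0.2 s.
At the end, for the whole second after the job is handed in: Stamped case lying still on its near face, its centre within 25 mm of the lane's centre line and 110 mm of the lane's middle lengthwise; the other case lying still on its near face, its near bottom edge within 50 mm of its start; bottle, cup and wrench within 30 mm of their starts (all of step 3 and linear speed of each of case_marked, case_blank below 0.02 m/s and angular speed of each of case_marked, case_blank below 0.1 rad/s and height (world z) of case_blank_toe above 0.068 m and height (world z) of case_blank_heel below 0.02 m and distance of case_blank_heel from where it was at the start of the episode below 0.05 m and distance of each of bottle, cup, wrench from where it was at the start of the episode below 0.03 m); the robot touches nothing.
It fails at once if a case is lifted off the bench (both its near and far bottom edges above 20 mm) (height (world z) of each of case_marked_heel, case_marked_toe above 0.02 m).
It fails at once if a case is lifted off the bench (both its near and far bottom edges above 20 mm) (height (world z) of each of case_blank_heel, case_blank_toe above 0.02 m).
It fails at once if the bottle, cup or wrench is disturbed (moved more than 30 mm) (distance of any of bottle, cup, wrench from where it was at the start of the episode above 0.03 m).
It also fails if it takes over 64 s, if anything falls off the work surface, if the arm or the gripper's body presses on something with over 40 N, if the wrist force passes 120 N, or if a joint passes its speed limit or range.

### The arm

A 7-joint arm with a two-finger parallel gripper is mounted at the origin on the work surface. World frame = base frame: x ahead of the robot, y to its left, z up, the work surface at z = 0. Lengths are in m, angles in rad, forces in N, time in s.
With the tool pointing down it reaches from about 0.425 to 0.925 m from the base axis. Payload 6.8 kg.
Tool frame: the origin (TCP) lies at the very end of the fingers, on their centre line; the grasp point (between the pads) lies 19 mm behind it; z points along the fingers, y is the direction in which the jaws open and shut (so a half turn about z gives the same grasp; the last joint's range is limited). The gripper opens to 85 mm and grips with 20 to 120 N. Pads are 22 mm wide; open, the fingers measure 114 mm over their backs; the gripper's body (76 mm by 85 mm) begins 54 mm behind the grasp point. The pads swing forward as they close: fully open they stand 13 mm farther back than shut.
Start: joints at [-1.287, 0.477, 0.022, 1.555, -0.011, 1.109, -0.083], TCP at [0.258, 0.624, 0.231] pointing down, gripper open.
Joint ranges: [-2.96, 2.96], [-0.34, 2.1], [-1.41, 1.46], [0.24, 2.44], [-1.37, 4.51], [0.17, 1.92], [-2.96, 2.96]. Speed limits (rad/s): [2.39, 2.39, 3.14, 3.14, 3.14, 3.14, 3.14].

### API

Orientations are given as a unit quaternion [w, x, y, z].
In Python, from station import bot gives the robot as it stands.
- The arm moves only by the tool move_arm, never from a script. Its argument "commands" is text: rows parted by semicolons, each of 7 numbers parted by spaces: the opening, from 0 (shut) to 1 (fully open), then the shift along the tool's x, y, z in cm, then the turn, a rotation vector about the tool's x, y, z in degrees. In form: gripper tx ty tz rx ry rz; .... A call has 1 to 12 rows; each row shifts and turns the commanded pose from where the row before left it, along the tool's axes as they then stand; what a row does not reach is not made up. A row lasts 1/12 s, in which the tool goes at most 41.7 mm and 7.16 degrees, less where a joint would pass 70% of its speed; a pose out of reach is approached as far as the arm can. A call with a gripper value outside its range is refused whole. The fingers move at their own pace and stop on an object; "force" is the grip in N (left out, the last holds). Time passes only in rows, so rows that do not move let the fingers close. It gives the time, the measured TCP pose, the force and the opening at its end, in the units of the state.
- bot.get_obs(): the state, without advancing time (a new reading comes with each control period).
- bot.read_camera(name): name is "side" or "top" or "wrist"; returns a dict with "img" (420x560x3 uint8, red, green, blue), "K" (3x3 intrinsics, pixels), "distortion" ([k1, k2, p1, p2, k3] as OpenCV has them; the pictures are not rectified), "rvec" (rotation vector, rad) and "tvec" (3), from world to camera coordinates, as OpenCV has them; the wrist camera has in their place "hand_eye" (4x4, takes a point from camera to tool coordinates, whose origin is the TCP and whose axes are the flange's). Camera axes: x right, y down, z forward; pixel columns grow to the right and rows downward; lengths in m; the calibration is good to about 2 mm. A picture is of the moment at which its call begins: read the wrist's pose just before it. There is no depth.
- bot.hand_in(): hands the job in, once; it reports no verdict.
The state is a dict: "t": time; "q": joint angles; "joint_vel": joint speeds; "joint_torque": joint torques, N m; "eef_pos": TCP position; "tool_rot": TCP orientation; "contact_force": force on the tool from outside, world axes, zero at the start; "torque": the same for the moment, N m; "gripper_width": opening from 0.0 (shut) to 1.0 (fully open).
Only numpy, scipy, OpenCV 4.12 (cv2) and the standard library are available. Lean on these libraries where they do the work, as an engineer would, in place of code of your own. Each camera call takes 0.05 s, during which the arm holds its last target. There are 200 camera calls.

## Working session

There is one attempt and no reset: what is moved stays moved. The work goes in short steps, Python scripts to look and compute and a tool call to move; the robot and the scene stay as the last step left them, time stands still between calls to the robot, and variables do not carry over. Pictures are saved under pics/ and viewed, about 8 in all and at most 12, crops included, and the job is handed in when it is done.

Besides the shell and the picture viewer there is one more tool, called after "Request:" as a command line: name --argument value ..., lists and objects as JSON in quotes. move_arm: Moves the arm, as the interface text tells. Its arguments: {"type":"object","properties":{"commands":{"type":"string"},"force":{"type":"number"}},"required":["commands"]}

```bash
ls; mkdir -p pics
cat > h.py <<'E'
import numpy as np, cv2
from station import bot
from scipy.spatial.transform import Rotation as R
def cam(n):
    return bot.read_camera(n)
def ray(c,px):
    K=np.array(c["K"]);d=np.array(c["distortion"])
    u=cv2.undistortPoints(np.array(px,float).reshape(-1,1,2),K,d).reshape(-1,2)
    Rm=cv2.Rodrigues(np.array(c["rvec"],float))[0];t=np.array(c["tvec"],float).reshape(3)
    D=np.c_[u,np.ones(len(u))]@Rm
    return -Rm.T@t,D
def plane(c,px,z):
    o,D=ray(c,px); return o+D*((z-o[2])/D[:,2])[:,None]
def proj(c,P):
    return cv2.projectPoints(np.array(P,float).reshape(-1,1,3),np.array(c["rvec"],float),np.array(c["tvec"],float),np.array(c["K"]),np.array(c["distortion"]))[0].reshape(-1,2)
def save(n,i): cv2.imwrite("pics/"+n,cv2.cvtColor(i,cv2.COLOR_RGB2BGR))
E
python3 - <<'E'
from h import *
for n in("side","top"):
    c=cam(n);save(n+"0.png",c["img"])
    o,_=ray(c,[[0,0]]);print(n,o)
o=bot.get_obs();print(o["t"],o["q"],o["eef_pos"],o["tool_rot"],o["contact_force"],R.from_quat(np.roll(o["tool_rot"],-1)).as_matrix())
E
```

```text
pics
side [ 0.92647233 -0.00991375  0.9676849 ]
top [ 0.43488458 -0.02021502  1.25018525]
0.1 [-1.28706483  0.47772376  0.02234476  1.55635772 -0.01154981  1.10928488
 -0.08309314] [0.25756407 0.62334931 0.23041655] [-1.22641509e-04  1.94663432e-01  9.80869752e-01 -8.14083690e-04] [ 0.3895604  -0.36667416  0.30289566] [[-9.24212266e-01  3.81878745e-01 -5.57535343e-04]
 [ 3.81879145e-01  9.24210971e-01 -1.54927250e-03]
 [-7.63539584e-05 -1.64476777e-03 -9.99998644e-01]]
```

View pics/top0.png

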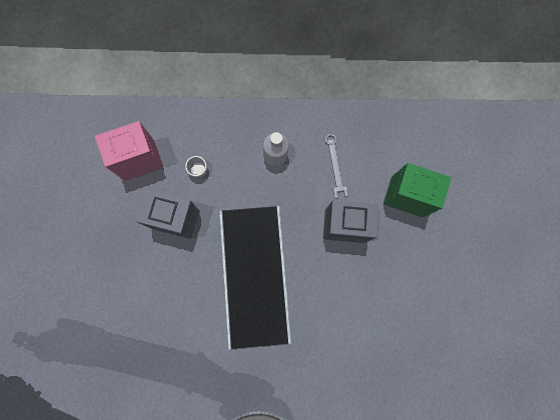

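View pics/side0.png

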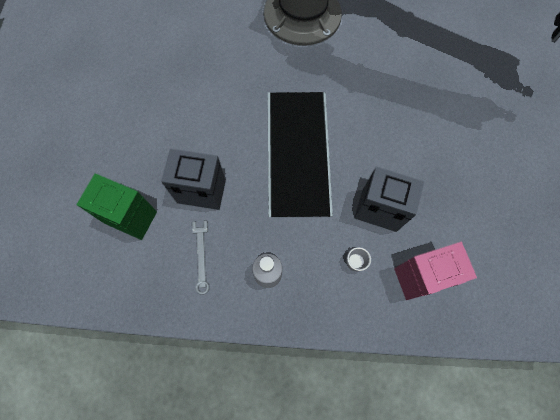

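Candidates, as top-view pixels: grey left case (165,211), grey right case (354,219), pink look-alike (128,150) and green look-alike (420,188). The bottle is at (276,150), the cup at (196,167) and the wrench at (336,165). The two grey ones are mine. Next: a close crop and measurements.

Run:
```python
from h import *
c=cam("top");s=cam("side")
f=lambda im,x,y:cv2.resize(im[y-37:y+38,x-50:x+50],None,fx=4,fy=4,interpolation=cv2.INTER_CUBIC)
A=np.hstack([f(c["img"],165,215),f(c["img"],352,215)]);B=np.hstack([f(s["img"],390,195),f(s["img"],193,180)])
save("crop.png",np.vstack([A,B]))
for nm,cc,boxes in(("top",c,[(140,190,205,240),(320,190,382,245)]),("side",s,[(355,165,425,230),(160,145,228,210)])):
    g=cv2.cvtColor(cc["img"],cv2.COLOR_RGB2GRAY)
    for b in boxes:
        m=np.zeros_like(g);m[b[1]:b[3],b[0]:b[2]]=(g[b[1]:b[3],b[0]:b[2]]<45)*255
        cs,h=cv2.findContours(m,cv2.RETR_CCOMP,cv2.CHAIN_APPROX_NONE)
        for i,k in enumerate(cs):
            if h[0][i][3]>=0 and cv2.contourArea(k)>100:
                r=cv2.minAreaRect(k);P=plane(cc,cv2.boxPoints(r),.15)
                print(nm,r[0],cv2.contourArea(k),P.mean(0).round(3),P[:,:2].round(3).tolist())
    m=((g<40)*255).astype(np.uint8)
    cs,_=cv2.findContours(m,cv2.RETR_EXTERNAL,cv2.CHAIN_APPROX_NONE)
    for k in sorted(cs,key=cv2.contourArea)[::-1][:4]:
        r=cv2.minAreaRect(k);P=plane(cc,cv2.boxPoints(r),0);print(nm,"dark",r[0],r[1],P.mean(0).round(3),P[:,:2].round(3).tolist())
for n,a,z,pb in(("cup",(196,165),.045,(359,258)),("bottle",(276,139),.15,(267,264)),("wr near",(340,193),0,(200,226)),("wr far",(331,139),0,(202,288))):
    print(n,plane(c,[a],z).round(3),plane(s,[pb],z).round(3))
```

```text
top dark (261.1041259765625, 290.4474792480469) (69.60689544677734, 43.358123779296875) [ 0.421 -0.005  0.   ] [[0.505, 0.061], [0.515, -0.053], [0.337, -0.069], [0.327, 0.042]]
top dark (244.5, 333.5) (19.0, 15.0) [0.311 0.037 0.   ] [[0.335, 0.056], [0.335, 0.018], [0.287, 0.017], [0.287, 0.056]]
top dark (233.98731994628906, 328.82232666015625) (24.152748107910156, 7.124704837799072) [0.323 0.064 0.   ] [[0.352, 0.076], [0.353, 0.058], [0.293, 0.052], [0.292, 0.07]]
top dark (264.9000244140625, 278.70001220703125) (6.708203315734863, 12.969194412231445) [ 0.45  -0.015  0.   ] [[0.439, 0.001], [0.469, -0.014], [0.462, -0.03], [0.431, -0.015]]
side (395.1792907714844, 189.6226348876953) 467.5 [0.604 0.226 0.15 ] [[0.623, 0.194], [0.574, 0.207], [0.585, 0.258], [0.634, 0.244]]
side (189.08108520507812, 168.01353454589844) 459.5 [ 0.588 -0.227  0.15 ] [[0.61, -0.254], [0.559, -0.254], [0.565, -0.2], [0.616, -0.201]]
side dark (300.0, 154.0) (124.0, 58.0) [0.454 0.018 0.   ] [[0.28, -0.072], [0.267, 0.089], [0.629, 0.101], [0.64, -0.044]]
side dark (377.23150634765625, 208.7493438720703) (59.61799240112305, 43.810585021972656) [ 0.599  0.222 -0.   ] [[0.589, 0.13], [0.501, 0.211], [0.612, 0.315], [0.695, 0.233]]
side dark (199.15255737304688, 191.81466674804688) (44.55301284790039, 59.6141471862793) [ 0.588 -0.232  0.   ] [[0.572, -0.328], [0.497, -0.195], [0.606, -0.137], [0.677, -0.267]]
side dark (125.435791015625, 210.1192626953125) (55.198768615722656, 42.05942916870117) [ 0.651 -0.414  0.   ] [[0.673, -0.498], [0.57, -0.467], [0.631, -0.327], [0.73, -0.362]]
cup [[0.744 0.167 0.045]] [[0.739 0.169 0.045]]
bottle [[ 0.783 -0.04   0.15 ]] [[ 0.786 -0.039  0.15 ]]
wr near [[ 0.681 -0.217  0.   ]] [[ 0.679 -0.218 -0.   ]]
wr far [[ 0.832 -0.194  0.   ]] [[ 0.83  -0.193  0.   ]]
```

View pics/crop.png

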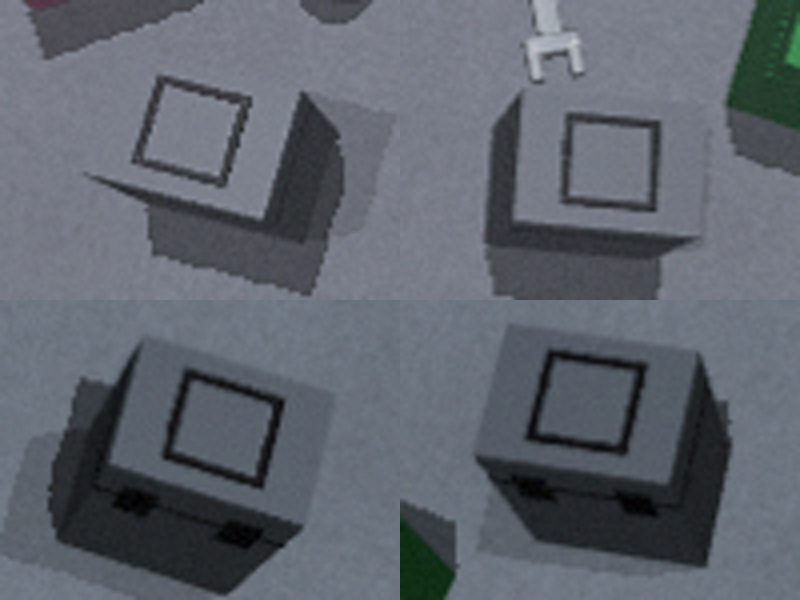

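The crop confirms two plain grey cases with black square seams on top. Their hinged far faces show in the side view, and the wrench lies clear of the right case. Next: corner rays to get the case poses and the lane.

Run:
```python
from h import *
c=cam("top");s=cam("side")
for n,o,C in(("L",(340,158),[(145,337),(335,395),(303,525),(107,462)]),("R",(43,143),[(508,325),(697,352),(670,487),(475,457)])):
    px=np.array([(o[0]+u/4-.375,o[1]+(v-300)/4-.375) for u,v in C])
    P=plane(s,px,.15)[:,:2];print(n,P.round(3).tolist())
    print(" size y,x",np.linalg.norm(P[0]-P[1]),np.linalg.norm(P[3]-P[2]),np.linalg.norm(P[0]-P[3]),np.linalg.norm(P[1]-P[2]))
    y=P[0]-P[1]+P[3]-P[2];x=P[2]+P[3]-P[0]-P[1]
    ctr=P.mean(0);print(" ctr",ctr," yaw from y",np.degrees(np.arctan2(-y[0],y[1])),"from x",np.degrees(np.arctan2(x[1],x[0])))
for n,cc,px in(("top",c,[(220,211),(279,207),(290,344),(230,348)]),("side",s,[(331,216),(269,217),(268,93),(324,92)])):
    P=plane(cc,px,0)[:,:2];print("lane",n,P.round(3).tolist(),P.mean(0),np.linalg.norm(P-np.roll(P,1,0),axis=1))
    x=P[0]+P[1]-P[2]-P[3];print(np.degrees(np.arctan2(x[1],x[0])))
```

```text
L [[0.554, 0.184], [0.58, 0.289], [0.656, 0.269], [0.629, 0.163]]
 size y,x 0.10849853565096838 0.10933957105269208 0.07774492400118141 0.07899703280532495
 ctr [0.60473278 0.22594073]  yaw from y 165.68901918095722 from x -15.174627931438422
R [[0.545, -0.278], [0.554, -0.17], [0.634, -0.174], [0.625, -0.283]]
 size y,x 0.10842723287710701 0.10907865996410748 0.08014214959399338 0.08064162429708195
 ctr [ 0.589275   -0.22616593]  yaw from y 175.15196912510285 from x -3.708606190097153
lane top [[0.63, 0.107], [0.641, -0.051], [0.285, -0.08], [0.275, 0.073]] [0.45765375 0.01209691] [0.35626079 0.15858287 0.35802546 0.15401772]
5.0458416602654355
lane side [[0.628, 0.106], [0.643, -0.049], [0.284, -0.08], [0.269, 0.075]] [0.45594649 0.0129411 ] [0.3610234  0.1551935  0.35966177 0.15628495]
4.979735998683659
```

Request:
move_arm --commands "0.5 -3.8 -1.5 0 0 0 0;0.5 -3.8 -1.5 0 0 0 0;0.5 -3.8 -1.5 0 0 0 0;0.5 -3.8 -1.5 0 0 0 0;0.5 -3.8 -1.5 0 0 0 0;0.5 -3.8 -1.5 0 0 0 0;0.5 -3.8 -1.5 0 0 0 0;0.5 -3.8 -1.5 0 0 0 0;0.5 -3.8 -1.5 0 0 0 0;0.5 -3.8 -1.5 0 0 0 0;0.5 -3.8 -1.5 0 0 0 0;0.5 -3.8 -1.5 0 0 0 0"

```text
t: 1.3
eef_pos: [0.6116, 0.2818, 0.2314]
tool_rot: [0.0, 0.195, 0.981, 0.0]
contact_force: [0.7, 0.6, -0.3]
gripper_width: 0.497
```

Request:
move_arm --commands "0.5 -3.2 -1.45 0 0 0 0;0.5 -3.2 -1.45 0 0 0 0;0.5 -3.1 -1.45 0 0 0 0;0.5 0 0 0 0 0 -3.9;0.5 0 0 0 0 0 -3.9;0.5 0 0 3 0 0 0;0.5 0 0 3 0 0 0;0.5 0 0 3.2 0 0 0;0.5 0 0 0 0 0 0"

```text
t: 2.05
eef_pos: [0.6772, 0.2057, 0.1322]
tool_rot: [-0.005, 0.127, 0.992, -0.003]
contact_force: [-1.4, -0.4, -0.8]
gripper_width: 0.501
```

Run:
```python
from h import *
s=cam("side");save("s1.png",s["img"])
o=bot.get_obs();print(o["q"],R.from_quat(np.roll(o["tool_rot"],-1)).as_matrix().round(3))
```

```text
[-0.46647611  0.62802574  0.126246    1.54417506 -0.0892043   0.98273823
  1.00139996] [[-0.968  0.253 -0.007]
 [ 0.253  0.968 -0.003]
 [ 0.006 -0.004 -1.   ]]
```

View pics/s1.png

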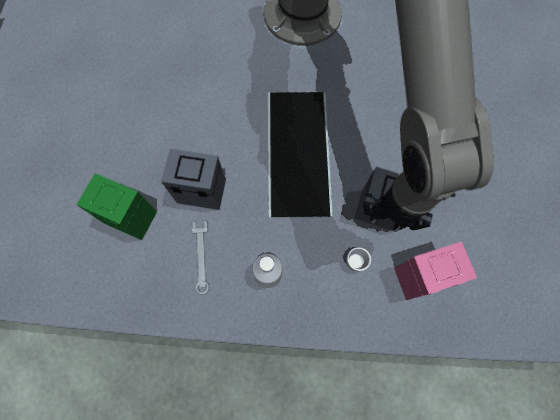

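The fingers are behind the left case, at about (395,205) in the side view, and clear of the cup at (358,258). Now the pull along an arc.

Request:
move_arm --commands "0.5 0.8 0 -0.3 0 0 0;0.5 0.8 0 -0.2 0 0 0;0.5 0.8 0 0 0 0 0;0.5 1.2 0 -0.6 0 0 0;0.5 1.3 0 -0.6 0 0 0;0.5 1.3 0 -0.4 0 0 0"

```text
t: 2.6
eef_pos: [0.6207, 0.2234, 0.1622]
tool_rot: [0.001, 0.127, 0.992, 0.001]
contact_force: [0.3, -0.8, -0.3]
gripper_width: 0.502
```

Run:
```python
from h import *
s=cam("side");w=cam("wrist");c=cam("top")
print(bot.get_obs()["eef_pos"],bot.get_obs()["contact_force"])
f=lambda i,x,y:cv2.resize(i[y-70:y+70,x-65:x+65],(390,420))
save("s2.png",np.hstack([f(s["img"],400,190),f(c["img"],165,215)]))
```

```text
[0.6207075  0.22379902 0.1615751 ] [ 0.65624946 -0.12388498 -0.59792852]
```

View pics/s2.png

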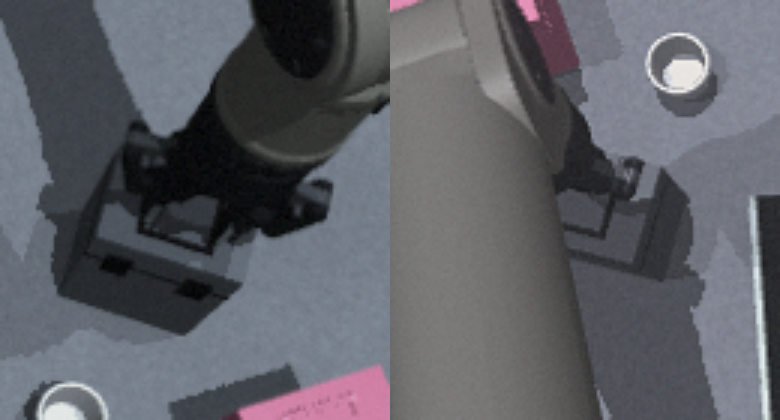

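The tips slid over the top. The pads sit farther back when half open, so the real tip was higher than the TCP. The case still stands, so I back off and go lower.

Request:
move_arm --commands "0.3 0 0 -1.5 0 0 0;0.3 -3.2 0 0 0 0 0;0.3 -3.2 0 0 0 0 0;0.3 0 0 2.5 0 0 0;0.3 0 0 2.6 0 0 0;0.3 0 0 0 0 0 0;0.3 0 0 0 0 0 0;0.3 0 0 0 0 0 0"

```text
t: 3.42
eef_pos: [0.6841, 0.2066, 0.1254]
tool_rot: [0.001, 0.127, 0.992, 0.0]
contact_force: [-0.8, 0.1, 0.7]
gripper_width: 0.3
```

Request:
move_arm --commands "0.3 1 0 0 0 0 0;0.3 1 0 0 0 0 0;0.3 1 0 0 0 0 0;0.3 0.7 0 -0.1 0 0 0;0.3 0.7 0 -0.3 0 0 0;0.3 0.7 0 -0.3 0 0 0"

```text
t: 3.92
eef_pos: [0.6339, 0.2198, 0.1324]
tool_rot: [0.001, 0.127, 0.992, 0.0]
contact_force: [1.9, 0.6, 1.1]
gripper_width: 0.3
```

Request:
move_arm --commands "0.3 1 0 -0.35 0 0 0;0.3 1 0 -0.3 0 0 0;0.3 1 0 -0.25 0 0 0;0.3 1 0 -0.2 0 0 0;0.3 1 0 -0.1 0 0 0;0.3 1 0 0 0 0 0;0.3 1 0 0 0 0 0;0.3 1 0 0 0 0 0;0.3 0 0 0 0 0 0;0.3 0 0 0 0 0 0"

```text
t: 4.75
eef_pos: [0.5563, 0.2399, 0.1433]
tool_rot: [-0.0, 0.127, 0.992, -0.0]
contact_force: [0.9, 0.1, 0.1]
gripper_width: 0.301
```

Run:
```python
from h import *
s=cam("side")
print(bot.get_obs()["eef_pos"],bot.get_obs()["contact_force"])
save("s3.png",s["img"][60:340,60:500])
```

```text
[0.55697419 0.23950013 0.14333939] [ 0.65191411  0.96931351 -0.75304273]
```

View pics/s3.png

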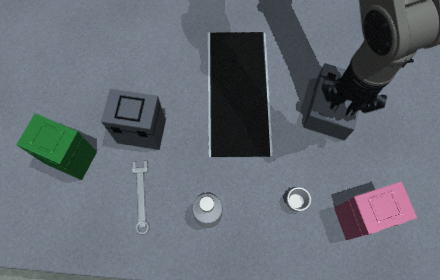

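Request:
move_arm --commands "0.3 0 0 -3.5 0 0 0;0.3 0 0 -3.5 0 0 0;0.3 -2.3 -3.3 0 0 0 0;0.3 -2.3 -3.3 0 0 0 0;0.3 -2.3 -3.3 0 0 0 0;0.3 -2.3 -3.3 0 0 0 0;0.3 -2.3 -3.3 0 0 0 0;0.3 -2.3 -3.3 0 0 0 0;0.3 -2.3 -3.3 0 0 0 0;0.3 -2.3 -3.3 0 0 0 0;0.3 -2.3 -3.3 0 0 0 0;0.3 -2.1 -3.3 0 0 0 0"

```text
t: 5.8
eef_pos: [0.6948, -0.1403, 0.2132]
tool_rot: [0.0, 0.128, 0.992, -0.0]
contact_force: [1.2, 0.2, 0.1]
gripper_width: 0.302
```

Request:
move_arm --commands "0.3 0 -3.2 0 0 0 0;0.3 0 -3.2 0 0 0 0;0.3 0 -3.1 0 0 0 0;0.3 0 0 0 0 0 -5.2;0.3 0 0 0 0 0 -5.2;0.3 0 0 2.9 0 0 0;0.3 0 0 2.9 0 0 0;0.3 0 0 3 0 0 0;0.3 0 0 0 0 0 0;0.3 0 0 0 0 0 0;0.3 0 0 0 0 0 0"

```text
t: 6.72
eef_pos: [0.671, -0.2302, 0.1269]
tool_rot: [0.001, 0.037, 0.999, -0.0]
contact_force: [0.4, 0.9, 0.7]
gripper_width: 0.301
```

Run:
```python
from h import *
c=cam("top");s=cam("side");o=bot.get_obs()
print(o["eef_pos"],o["contact_force"],R.from_quat(np.roll(o["tool_rot"],-1)).as_matrix().round(3)[:2])
f=lambda im,x,y:cv2.resize(im[y-75:y+75,x-50:x+50],(400,600),interpolation=cv2.INTER_CUBIC)
save("s4.png",np.hstack([f(s["img"],390,180),f(s["img"],193,190)]))
```

```text
[ 0.67151142 -0.23014106  0.12788366] [-0.44056566  1.26647243 -0.07329107] [[-0.997  0.074  0.004]
 [ 0.074  0.997 -0.001]]
```

View pics/s4.png

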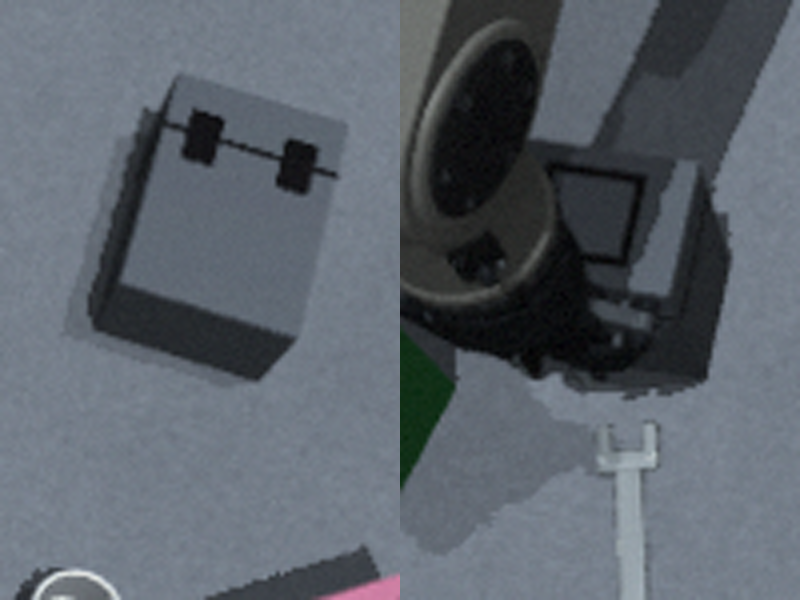

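The left case lies on its near face. Its underside, at about (195,335) in the crop, shows no ring. Same pull on the right case.

Request:
move_arm --commands "0.3 1 0 0.2 0 0 0;0.3 1 0 0 0 0 0;0.3 1 0 0 0 0 0;0.3 0.7 0 -0.1 0 0 0;0.3 0.7 0 -0.3 0 0 0;0.3 0.7 0 -0.3 0 0 0"

```text
t: 7.32
eef_pos: [0.6199, -0.2257, 0.132]
tool_rot: [0.001, 0.037, 0.999, -0.0]
contact_force: [2.2, 0.6, 1.0]
gripper_width: 0.302
```

Request:
move_arm --commands "0.3 1 0 -0.35 0 0 0;0.3 1 0 -0.3 0 0 0;0.3 1 0 -0.25 0 0 0;0.3 1 0 -0.2 0 0 0;0.3 1 0 -0.1 0 0 0;0.3 1 0 0 0 0 0;0.3 1 0 0 0 0 0;0.3 1 0 0 0 0 0;0.3 0 0 -3 0 0 0;0.3 0 -3.5 -3 0 0 0;0.3 0 -3.5 -1 0 0 0;0.3 0 -3.5 0 0 0 0"

```text
t: 8.32
eef_pos: [0.5331, -0.3223, 0.213]
tool_rot: [0.003, 0.036, 0.999, -0.001]
contact_force: [0.2, -0.6, 0.0]
gripper_width: 0.3
```

Request:
move_arm --commands "0.3 0 -3.5 0 0 0 7;0.3 0 -3.5 0 0 0 7;0.3 0 0 0 0 0 7;0.3 0 0 0 0 0 7;0.3 0 0 0 0 0 7;0.3 0 0 0 0 0 7;0.3 0 0 0 0 0 7;0.3 0 0 0 0 0 7;0.3 0 0 0 0 0 7;0.3 0 0 0 0 0 7;0.3 0 0 0 0 0 7;0.3 0 0 0 0 0 7"

```text
t: 9.32
eef_pos: [0.5217, -0.3899, 0.2091]
tool_rot: [-0.0, 0.698, 0.716, 0.0]
contact_force: [0.1, 0.3, 0.2]
gripper_width: 0.299
```

Run:
```python
from h import *
c=cam("top");s=cam("side");o=bot.get_obs()
print(o["t"],o["q"].round(2),o["eef_pos"],o["contact_force"],R.from_quat(np.roll(o["tool_rot"],-1)).as_matrix().round(3)[:2])
a=s["img"][110:260,140:440]
save("s5.png",np.vstack([cv2.resize(a,(600,300)),cv2.resize(c["img"][170:320,120:420],(600,300))]))
```

```text
9.4167 [ 0.13  0.51  0.59  1.67 -0.32  1.06  0.85] [ 0.52184162 -0.38978352  0.20891931] [-0.40172444  0.48744602  0.08501248] [[-0.029  1.    -0.001]
 [ 1.     0.029  0.   ]]
```

View pics/s5.png

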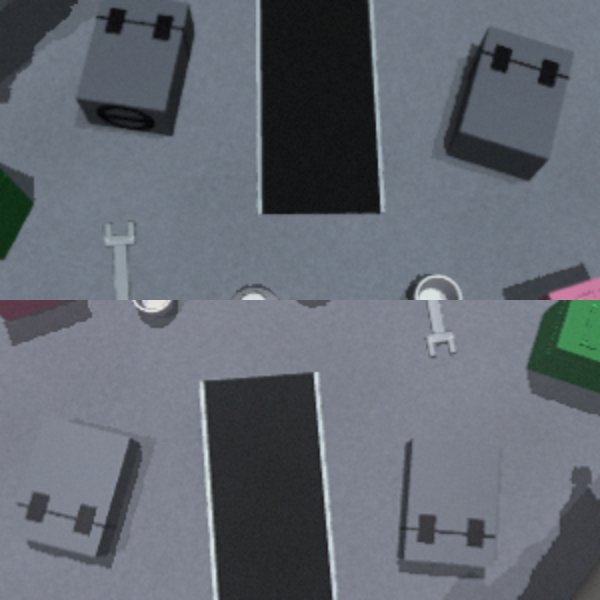

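The stamp, a ring with a bar, is on the right case at (125,117) in the upper half, and the left case is bare at (500,165). Both lie on their near faces. Next I go down on the outer side of the right case with the tool turned to the lane's direction.

Request:
move_arm --commands "0.6 0 0 0 0 0 -3.35;0.6 2.4 -1.5 0 0 0 0;0.6 2.4 -1.5 0 0 0 0;0.6 0 0 3.5 0 0 0;0.6 0 0 3.5 0 0 0;0.6 0 0 3.5 0 0 0;0.6 0 0 3.5 0 0 0;0.6 0 0 3.4 0 0 0;0.6 0 0 0 0 0 0;0.6 0 0 0 0 0 0"

```text
t: 10.25
eef_pos: [0.4868, -0.3445, 0.0344]
tool_rot: [-0.002, 0.674, 0.739, -0.0]
contact_force: [0.2, -0.2, 0.7]
gripper_width: 0.601
```

Request:
move_arm --commands "0.6 1.2 0 0 0 0 0;0.6 1.2 0 0 0 0 0;0.6 1.2 0 0 0 0 0;0.6 1 0 0 0 0 0;0.6 1 0 0 0 0 0;0.6 1 0 0 0 0 0;0.6 1 0 0 0 0 0;0.6 1 0 0 0 0 0"

```text
t: 10.92
eef_pos: [0.4808, -0.2586, 0.0357]
tool_rot: [0.0, 0.675, 0.738, 0.0]
contact_force: [1.9, -3.8, 0.6]
gripper_width: 0.605
```

Request:
move_arm --commands "0.6 1.4 0 0 0 0 0;0.6 1.5 0 0 0 0 0;0.6 1.5 0 0 0 0 0;0.6 1.5 0 0 0 0 0;0.6 1.5 0 0 0 0 0;0.6 1.5 0 0 0 0 0;0.6 1.5 0 0 0 0 0;0.6 1.5 0 0 0 0 0;0.6 1.4 0 0 0 0 0;0.6 1.2 0 0 0 0 0;0.6 1 0 0 0 0 0;0.6 0.6 0 0 0 0 0"

```text
t: 11.92
eef_pos: [0.4659, -0.0977, 0.0353]
tool_rot: [-0.0, 0.675, 0.738, -0.0]
contact_force: [0.9, -2.0, -1.3]
gripper_width: 0.601
```

Run:
```python
from h import *
c=cam("top");s=cam("side");o=bot.get_obs()
print(o["t"],o["eef_pos"],o["contact_force"])
save("s6.png",np.vstack([cv2.resize(s["img"][80:230,180:440],(520,300)),cv2.resize(c["img"][190:340,120:380],(520,300))]))
```

```text
12.0167 [ 0.4658839  -0.09761251  0.03524832] [ 0.01667081 -0.76939779  0.1349082 ]
```

View pics/s6.png

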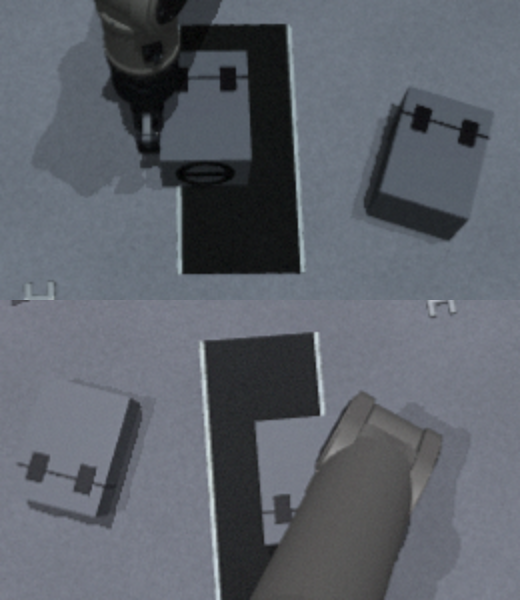

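The stamped case is square to the lane and about 4 to 5 cm short. Its underside bottom edge runs from (162,185) to (250,185) in the crop.

Run:
```python
from h import *
s=cam("side")
P=plane(s,[(261,172.3),(305,172.3)],0)[:,:2];T=plane(s,[(260.5,158.5),(305.5,160)],.08)[:,:2]
a=np.radians(5);L=np.array([.457,.0125]);M=np.array([[np.cos(a),np.sin(a)],[-np.sin(a),np.cos(a)]])
for Q in(P,T):print(Q,np.linalg.norm(Q[0]-Q[1]),"lane",(M@(Q-L).T).T)
```

```text
[[ 0.523861   -0.07901883]
 [ 0.51523348  0.03460235]] 0.11394825980787163 lane [[ 0.05863018 -0.09699789]
 [ 0.05993823  0.01694286]]
[[ 0.5214993  -0.07761592]
 [ 0.51721601  0.0304509 ]] 0.1081516742383316 lane [[ 0.05639974 -0.09539449]
 [ 0.0615514   0.01263442]]
```

Request:
move_arm --commands "0.6 0.8 0 0 0 0 0;0.6 1 0 0 0 0 0;0.6 1 0 0 0 0 0;0.6 0.8 0 0 0 0 0;0.6 0.6 0 0 0 0 0;0.6 0 0 0 0 0 0;0.6 -1.5 0 0 0 0 0;0.6 -3 0 0 0 0 0;0.6 -3.5 0 0 0 0 0;0.6 -3.5 0 -2 0 0 0;0.6 -3.5 0 -3.5 0 0 0;0.6 -3.5 0 -3.5 0 0 0"

```text
t: 13.07
eef_pos: [0.4768, -0.2318, 0.1148]
tool_rot: [-0.001, 0.675, 0.738, -0.001]
contact_force: [1.6, 0.4, -0.6]
gripper_width: 0.599
```

Request:
move_arm --commands "0.6 -3.5 0 -3.5 0 0 0;0.6 -3.5 0 -3.5 0 0 0;0.6 0 0 0 0 0 0;0.6 0 0 0 0 0 0"

```text
t: 13.4
eef_pos: [0.4837, -0.2912, 0.1749]
tool_rot: [0.002, 0.676, 0.737, 0.001]
contact_force: [-0.2, 0.3, -1.3]
gripper_width: 0.597
```

Run:
```python
from h import *
c=cam("top");s=cam("side");o=bot.get_obs()
print(o["t"],o["eef_pos"],o["contact_force"])
save("s7.png",np.hstack([cv2.resize(s["img"][80:230,240:340],(400,600)),cv2.resize(c["img"][190:340,200:300],(400,600))]))
for n,a,z,pb in(("cup",(196,165),.045,(359,258)),):pass
i0=cv2.cvtColor(cv2.imread("pics/side0.png"),cv2.COLOR_BGR2RGB).astype(int)
d=np.abs(s["img"].astype(int)-i0).max(2)
for n,b in(("bottle",(250,245,285,285)),("cup",(345,245,373,272)),("wrench",(190,219,212,295)),("green",(78,173,157,240)),("pink",(395,242,477,300))):
    print(n,"frac changed",(d[b[1]:b[3],b[0]:b[2]]>40).mean())
```

```text
13.5 [ 0.48276114 -0.28766115  0.17227829] [ 0.27354169  1.06828303 -0.80209646]
bottle frac changed 0.0
cup frac changed 0.0
wrench frac changed 0.0
green frac changed 0.0
pink frac changed 0.0
```

View pics/s7.png

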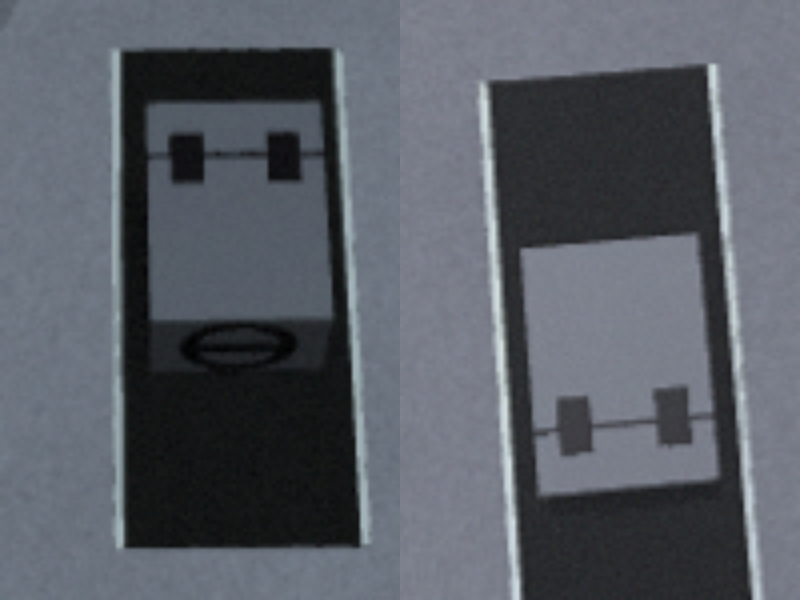

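Run:
```python
from h import *
s=cam("side")
P=plane(s,[(340+92/4,105+330/4),(340+258/4,105+380/4)],0)[:,:2];h=P.mean(0)
d=np.linalg.norm(h-[.566,.236]);print(P,h,d)
if d<.035: print(bot.hand_in())
```

```text
[[0.54582958 0.18558957]
 [0.57169836 0.29257842]] [0.55876397 0.23908399] 0.007865821835108113
the job is handed in; nothing more can be done
None
```

I handed the job in at about 13.5 s of the 64 s allowed; the hand-in reports no verdict. Both cases lie on their near faces, and the stamped one is on the dispatch lane.

- **Tipping:** I tipped the left case first, then the right. My first pull on the left case slid over its top without tipping it; a second pull with the fingers lower worked.
- **Stamp:** The stamp is on the right case. I pushed that case sideways onto the lane along the bench, square to the strips.
- **Stamped case position:** The last side and top views show it between both edge strips. By eye it is about 5 mm off the centre line. Lengthwise it was about 17 mm from the lane's middle, measured before the last sideways push of about 4 cm.
- **Left case position:** Its near bottom edge is about 8 mm from its start, against the 50 mm allowed.
- **Bystanders:** The image patches around the bottle, cup, wrench and both coloured look-alikes are unchanged from the first side view.
- **Arm:** It ended about 17 cm up and clear of everything, with the force reading near zero.

The two estimates of how far to push at the end (4.05 cm and 4.45 cm) disagreed by about 4 mm, so I used about 4.2 cm. No check failed.

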